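# Torch into its charging dock by way of the sloping rest

## Task

Put the torch on charge. Lay it in the sloping rest, lens end uphill and tail down by the stop, and let go of it there, so that you can take hold of it afresh at a better angle; then carry it upright and stand it tail down, lens up, in the well of the charging dock, and let go. Never drop the torch, and leave the other things on the bench where they are.

Things in the scene. Friction and masses are not known exactly. Their poses are not given: they have to be found in the camera images.
- torch_mid (a point): Small black torch, 105 mm long, about 0.12 kg, lying on the bench. Point on its long axis half-way along, about 12 mm above the bench; z axis runs along the torch towards the lens. The lens end is a thicker head, 28 mm across over the last 21 mm; the rest is a 21 mm barrel, flat at the tail. Centre of mass within 10 mm of this point. It can roll; grip it across anywhere.
- torch_tail (a point): Centre of the flat tail end face of the torch, 52 mm from torch_mid; same axes.
- rest: Sloping rest, fixed to the bench. Blue base plate 66 mm (its x) by 140 mm (its y) by 8 mm, with a dark 14 mm wide bar rising at 40 degrees towards its +y. On the bar two orange V saddles, open upwards, and a steel end stop, 26 mm wide, at the low end, as high as the torch's axis. Origin: on the bench under rest_seat; the base reaches 74 mm to +y, 66 mm to -y. Highest part about 85 mm.
- rest_seat (a point): Where torch_mid lies when the torch is seated in the rest, 64 mm above the bench. z axis: up the slope, along the seated torch (50 degrees from vertical); y axis: squarely out of the slope, away from the saddles. The tail face then touches the stop, 52 mm down the slope; lower it 4 mm uphill of that to clear the stop. Saddles 30-40 mm uphill and 35-45 mm downhill, all under 25 mm wide and 9 mm or more below the axis: fingers pass beside.
- dock_seat (a point): Charging dock, fixed: low black disc 80 mm across, 8 mm high, with a grey collar in the middle, 43 mm across outside, round a well 30 mm wide and 16 mm deep. This point: centre of the well's flat floor, 8 mm above the bench (collar's rim 24 mm above the bench); z up. The docked torch's tail stands on this floor with about 4 mm of play all round.
- paste_tin_mid (a point): Bystander: open round tin of grey grinding paste, 76 mm across, 22 mm high, loose; centre, half-way up.
- screwdriver_mid (a point): Bystander: screwdriver with orange handle, 215 mm long, 28 mm high, loose; point half-way along; its y axis runs along it towards the handle.
- ratchet_mid (a point): Bystander: steel ratchet handle, 164 mm long, 30 mm wide, 26 mm high, loose; point half-way along; its y axis runs along it.
- valve_spring_1_mid (a point): Bystander: dark coil spring standing on end, 27 mm across, 43 mm high, loose; centre.
- valve_spring_2_mid (a point): Bystander: second dark coil spring standing on end, 27 mm across, 43 mm high, loose; centre.
Things that resemble listed ones, but are neither listed nor needed, are in the scene too. Of the things that look like the part that bears torch_mid, take the one that is farthest from the robot's base at the start.

How it is judged (in metres and radians):
On the way, in this order (a step that is already met when the one before it is completed fails the run):
1. the torch lies seated in the sloping rest, lens end uphill (centre within 12 mm of its seat, axis within 0.15 rad of the slope), let go (distance between torch_mid and rest_seat below 0.012 m and angle between the z axis of torch_mid and the z axis of rest_seat, either way round below 0.15 rad and z of torch_tail in the frame of rest_seat below 0 m and contact force between the fingers and torch below 0.05 N and linear speed of torch below 0.02 m/s), for 0.2 s.
2. the torch, held in the fingers, is carried upright, lens up (within 0.35 rad of vertical, its centre more than 75 mm above the bench) (angle between torch_mid's own z axis and vertical below 0.35 rad and contact force between the fingers and torch above 0.3 N and height (world z) of torch_mid above 0.075 m), for 0.1 s.
At the end, for the whole second after the job is handed in: The torch stands at rest in the dock's well, let go: tail face within 4 mm of the well's floor and within 9 mm of its centre, lens up within 0.12 rad of vertical (horizontal distance between torch_tail and dock_seat below 0.009 m and z of torch_tail in the frame of dock_seat below 0.004 m and angle between torch_mid's own z axis and vertical below 0.12 rad and contact force between the fingers and torch below 0.05 N and linear speed of torch below 0.02 m/s and angular speed of torch below 0.2 rad/s); the robot touches nothing.
It fails at once if the torch is dropped (moves faster than 0.6 m/s with no finger touching it) (linear speed of torch above 0.6 m/s and contact force between the fingers and torch below 0.05 N).
It fails at once if a bystander (tin, screwdriver, ratchet or a spring) is moved more than 30 mm (distance of any of paste_tin_mid, screwdriver_mid, ratchet_mid, valve_spring_1_mid, valve_spring_2_mid from where it was at the start of the episode above 0.03 m).
It also fails if it takes over 56 s, if anything falls off the work surface, if the arm or the gripper's body presses on something with over 40 N, if the wrist force passes 120 N, or if a joint passes its speed limit or range.

## Robot

A 6-joint arm with a two-finger parallel gripper is mounted at the origin on a cart in front of the work surface, level with it; the furniture and walls round the work are solid. World frame = base frame: x ahead of the robot, y to its left, z up, the work surface at z = 0. Lengths are in m, angles in degrees, forces in N, time in s.
With the tool pointing down it reaches from about 0.25 to 0.725 m from the base axis. Payload 9.7 kg.
Tool frame: the origin (TCP) lies midway between the tips of the shut fingers; the grasp point (between the pads) lies 19 mm behind it; z points along the fingers, y is the line along which they close (so a half turn about z gives the same grasp; the last joint's range is limited). The gripper opens to 85 mm and grips with 20 to 120 N. Pads are 22 mm wide; open, the fingers measure 114 mm over their backs; the gripper's body (76 mm by 85 mm) begins 54 mm behind the grasp point. The pads swing forward as they close: fully open they stand 13 mm farther back than shut.
Start: joints at [0, 4.979, 10.078, 95.1, 0, 90], TCP at [0.55, -0, 0.231] pointing down, gripper open.
Joint ranges: [-179.16, 179.16], [-48.56, 103.87], [-65.8, 70.77], [-126.05, 130.52], [-82.76, 87.17], [-180, 180]. Speed limits (degrees/s): [127.2, 127.2, 147.25, 180, 180, 180].

## Interface

Orientations are given as [roll, pitch, yaw] about the fixed x, y, z axes, in that order (R = Rz(yaw) Ry(pitch) Rx(roll)).
In Python, from workcell import bot gives the robot as it stands.
- The arm moves only by the shell command python3 -m crank 'ROWS' [FORCE]. ROWS is JSON, a list of rows, each an object with "gripper": the finger opening in mm, from 0 to 85.4; "travel": the shift along the tool's x, y, z in mm, a list of three; "twist": the turn, a rotation vector about the tool's x, y, z in rad, a list of three. In form: [{"gripper": gripper, "travel": [tx, ty, tz], "twist": [rx, ry, rz]}, ...]. A call has 1 to 12 rows; each row shifts and turns the commanded pose from where the row before left it, along the tool's axes as they then stand; what a row does not reach is not made up. A row lasts 1/8 s, in which the tool goes at most 62.5 mm and 10.7 degrees, less where a joint would pass 70% of its speed; a pose out of reach is approached as far as the arm can. A call is refused whole if a number of a shift passes 62.5 or a number of a turn 0.188, either way. A call with a gripper value outside its range is refused whole. The fingers move at their own pace and stop on an object; FORCE is the grip in N (left out, the last holds). Time passes only in rows, so rows that do not move let the fingers close. It gives the time, the measured TCP pose, the force, the opening and the grip force at its end, in the units of the state.
- bot.get_obs(): the state, without advancing time (a new reading comes with each control period).
- bot.camera(name): name is "scene" or "side" or "wrist"; returns the picture (384x512x3 uint8, red, green, blue); there is no depth.
- bot.calibration(name): a dict with "vfov" (degrees; the focal length in pixels is half the picture's height over the tangent of half this angle, whatever the lens; pixels are square), "cx", "cy" (the principal point, pixels), "k1" (the pictures are not rectified: a ray, as slopes to the right and down, at radius r is drawn at 1 + k1 r^2 times it, then the intrinsics apply), "camera_from_world" (4x4, takes a point from world to camera coordinates). Camera axes: x right, y down, z forward; pixel columns grow to the right and rows downward; lengths in m; the calibration is good to about 2 mm. A picture is of the moment at which its call begins: read the wrist's pose just before it. calibration takes no time and is no camera call; for the wrist camera it gives the pose at the moment of the call.
- bot.job_done(): hands the job in; it is judged then, once.
The state is a dict: "time": time; "q": joint angles; "qd": joint speeds; "joint_efforts": joint torques, N m; "ee_pos": TCP position; "tcp_rot": TCP orientation; "wrist_force": force on the tool from outside, world axes, zero at the start; "torque": the same for the moment, N m; "opening": finger opening in m; "grasp_force": force on a finger pad.
Only numpy, scipy, OpenCV 4.12 (cv2) and the standard library are available. Lean on these libraries where they do the work, as an engineer would, in place of code of your own. Each camera call takes 0.05 s, during which the arm holds its last target. There are 200 camera calls.

## Working session

There is one attempt and no reset: what is moved stays moved. The work goes in short steps, Python scripts to look and compute and a shell command to move; the robot and the scene stay as the last step left them, time stands still between calls to the robot, and variables do not carry over. Pictures are saved under pics/ and viewed, at most 10 in all, crops included, and the job is handed in when it is done.

```bash
ls; mkdir -p pics; cat > h.py <<'E'
import numpy as np,cv2
from workcell import bot
from scipy.spatial.transform import Rotation as R
def cal(n):
    c=bot.calibration(n); f=192/np.tan(np.radians(c['vfov'])/2); return c,f
def ray(n,u,v,c=None):
    c,f=(c if c else cal(n))
    d=np.array([(u-c['cx'])/f,(v-c['cy'])/f]); s=d.copy()
    for _ in range(30): s=d/(1+c['k1']*(s@s))
    T=np.array(c['camera_from_world']); Rt=T[:3,:3].T
    return -Rt@T[:3,3], Rt@np.array([s[0],s[1],1])
def atz(n,u,v,z,c=None):
    o,d=ray(n,u,v,c); return o+d*(z-o[2])/d[2]
def proj(n,p,c=None):
    c,f=(c if c else cal(n)); T=np.array(c['camera_from_world'])
    q=T[:3,:3]@np.array(p)+T[:3,3]; s=q[:2]/q[2]; s=s*(1+c['k1']*(s@s)); return s*f+[c['cx'],c['cy']]
def snap(n,fn,scale=1):
    im=bot.camera(n); cv2.imwrite('pics/'+fn,cv2.cvtColor(im,cv2.COLOR_RGB2BGR)); return im
E
python3 - <<'E'
from h import *
for n in ['scene','side','wrist']: snap(n,n+'0.png'); c=bot.calibration(n); print(n,c['vfov'],c['k1'],np.linalg.inv(c['camera_from_world']).round(3)[:3].tolist())
print(bot.get_obs())
E
```

```text
pics
scene 52.94577127225855 -0.03585181247602902 [[0.508, -0.602, 0.616, -0.044], [-0.861, -0.372, 0.346, -0.386], [0.021, -0.706, -0.707, 0.765]]
side 51.952975639141776 0.0367632669021785 [[0.973, -0.123, 0.194, 0.34], [-0.229, -0.482, 0.846, -0.86], [-0.011, -0.868, -0.497, 0.525]]
wrist 71.91321399499638 -0.003611656838272789 [[1.0, 0.001, -0.001, 0.551], [0.001, -0.95, -0.313, 0.082], [-0.002, 0.313, -0.95, 0.375]]
{'time': 0.15, 'q': array([-7.52810444e-04,  5.00250519e+00,  1.00457917e+01,  9.50989029e+01,
       -2.38541168e-04,  8.99995991e+01]), 'qd': array([-0.00997595,  0.02635912,  0.27342223, -0.06411804,  0.06368986,
       -0.06129592]), 'joint_efforts': array([-3.04631758e-03, -5.20762289e+01,  4.65044117e+01,  1.38444663e-02,
       -2.16874664e-04, -1.82086734e-05]), 'ee_pos': array([ 5.49833720e-01, -8.41082543e-06,  2.30767079e-01]), 'tcp_rot': array([-1.79944384e+02,  2.38151948e-04,  8.99996483e+01]), 'wrist_force': array([-0.69393944, -0.10132331, -0.44928377]), 'torque': array([ 0.02606933,  0.00240514, -0.08866102]), 'grasp_force': 0.0, 'opening': 0.08530224162375927}
```

View pics/scene0.png

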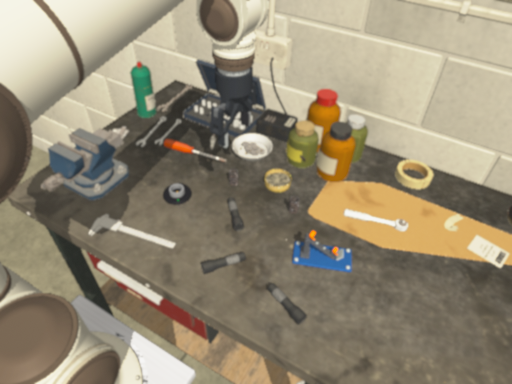

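View pics/side0.png

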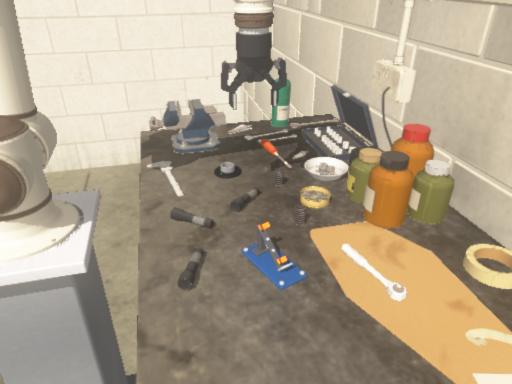

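The scene shows the torches at scene px (234,213), (223,262) and (286,302), the rest at (322,250), the dock at (177,193) and the springs at (233,178) and (292,205). The tin is either (278,181) or the bowl at (252,147). I'll enlarge both views to measure.

```bash
python3 - <<'E'
from h import *
for n,uv in [('scene',[(234,213),(223,262),(286,302)]),('side',[(245,200),(192,218),(192,268)])]:
    for p in uv: q=atz(n,*p,.012); print(n,p,q.round(3),np.hypot(q[0],q[1]).round(3))
a=cv2.imread('pics/scene0.png')[155:330,155:365]; b=cv2.imread('pics/side0.png')[145:295,140:320]
cv2.imwrite('pics/s1.png',cv2.resize(a,(798,600) if 0 else None,fx=3.4,fy=3.4,interpolation=cv2.INTER_CUBIC))
cv2.imwrite('pics/d1.png',cv2.resize(b,None,fx=4,fy=4,interpolation=cv2.INTER_CUBIC))
E
```

```text
scene (234, 213) [ 0.525 -0.013  0.012] 0.526
scene (223, 262) [ 0.381 -0.074  0.012] 0.388
scene (286, 302) [ 0.365 -0.248  0.012] 0.441
side (245, 200) [ 0.52  -0.026  0.012] 0.52
side (192, 218) [ 0.381 -0.075  0.012] 0.388
side (192, 268) [ 0.362 -0.252  0.012] 0.442
```

View pics/s1.png

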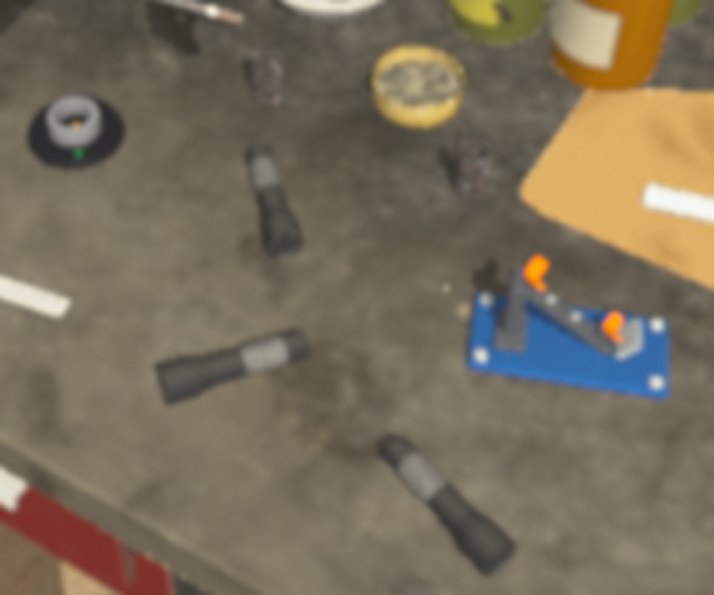

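View pics/d1.png

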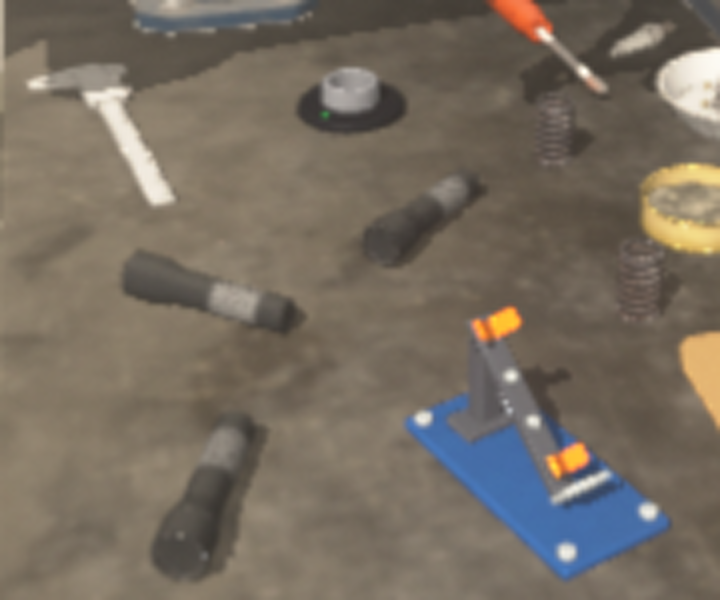

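Three candidate torches: A scene (234,213) / side (245,200), 0.525 m from the base; B (223,262), 0.388 m; C (286,302), 0.441 m. A is the farthest. In the enlarged crops its thick lens end is toward the robot, at s1 (283,240), and its tail is at s1 (260,150). Next I'll fit the poses.

```bash
cat > m.py <<'E'
from h import *
from scipy.optimize import least_squares
S=lambda u,v:('scene',155+u/3.4,155+v/3.4); D=lambda u,v:('side',140+u/4,145+v/4)
C={n:cal(n) for n in('scene','side')}
# dock
for p in (S(76,116),D(350,84)): print('dock',atz(*p,.024).round(4))
for p in (S(76,131),D(352,104)): print('dock disc',atz(*p,.008).round(4))
# rest: x,y,yaw ; y axis towards uphill
cor={(-1,1):[],(1,1):[],(1,-1):[],(-1,-1):[]}
obs=[((-33,74),D(406,422)),((-33,-66),D(567,577)),((33,-66),D(668,520)),((-33,74),S(470,370)),((-33,-66),S(667,398)),((33,-66),S(669,317)),((33,74),S(477,292))]
def f(p,sg):
    Rz=np.array([[np.cos(p[2]),-np.sin(p[2])],[np.sin(p[2]),np.cos(p[2])]]); r=[]
    for (x,y),(n,u,v) in obs:
        w=Rz@np.array([x*sg,y])/1000+p[:2]; r+=list(proj(n,[*w,.008],C[n])-[u,v])
    return np.array(r)
for sg in(1,-1):
  for y0 in (0,1.5,3,-1.5):
    s=least_squares(f,[.45,-.22,y0],args=(sg,)); print(sg,s.x[:2].round(4),np.degrees(s.x[2]).round(1),s.cost.round(2))
for nm,a,b in (('S',S(260,150),S(283,243)),('D',D(474,186),D(383,244))):
    A=atz(*a,.011);B=atz(*b,.012); print(nm,A.round(4),B.round(4),((A+B)/2).round(4),np.linalg.norm(A-B).round(3),np.degrees(np.arctan2(*(B-A)[1::-1])).round(1))
E
python3 m.py
```

```text
dock [0.5093 0.1607 0.024 ]
dock [0.5086 0.1526 0.024 ]
dock disc [0.5075 0.1616 0.008 ]
dock disc [0.5093 0.1521 0.008 ]
1 [ 0.5239 -0.2714] 20.9 5.13
1 [ 0.5239 -0.2714] 20.9 5.13
1 [ 0.5239 -0.2714] 20.9 5.13
1 [ 0.5239 -0.2714] 20.9 5.13
-1 [ 0.5135 -0.273 ] 37.0 2063.35
-1 [ 0.5135 -0.273 ] 37.0 2063.35
-1 [ 0.5135 -0.273 ] 37.0 2063.35
-1 [ 0.5135 -0.273 ] 37.0 2063.35
S [0.5655 0.021  0.011 ] [ 0.4921 -0.0466  0.012 ] [ 0.5288 -0.0128  0.0115] 0.1 -137.4
D [0.564  0.0089 0.011 ] [ 0.4914 -0.0485  0.012 ] [ 0.5277 -0.0198  0.0115] 0.093 -141.6
```

Fits agree: the rest is at (0.524,-0.271) with uphill heading 111°, the dock near (0.509,0.157) and the torch near (0.528,-0.016) with its lens heading about -139°. I'll use the wrist picture to refine the torch.

View pics/wrist0.png

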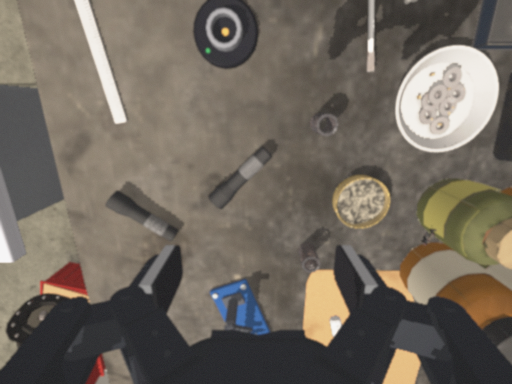

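```bash
python3 -m crank '[{"gripper":85,"travel":[0,0,0],"twist":[0,0,-0.18]}]'; python3 -c "
from h import *
o=bot.get_obs();print(o['q'].round(1),o['tcp_rot'])"
```

```text
time: 0.28
ee_pos: [0.5499, 0.0, 0.2309]
tcp_rot: [-180.0, -0.0, 100.5]
wrist_force: [0.2, -0.4, 0.1]
opening: 0.0852
grasp_force: 0.0
[-0.   5.  10.1 95.1  0.  79.5] [-1.79961448e+02 -8.93197313e-03  1.00500469e+02]
```

The wrist picture shows torch A with its lens at (217,199) and tail at (270,147), and the dock collar centred at (225,30). The measured yaw sign also tells me that tool x should point toward the lens.

```bash
cat > w0.py <<'E'
from h import *
c,f=cal('wrist'); T=np.eye(4); T[:3]=[[1,.001,-.001,.551],[.001,-.95,-.313,.082],[-.002,.313,-.95,.375]]
c=dict(c);c['camera_from_world']=np.linalg.inv(T); cc=(c,f)
A=atz('w',270,147,.011,cc);B=atz('w',217,199,.013,cc)
print(A.round(4),B.round(4),((A+B)/2).round(4),np.linalg.norm(A-B),np.degrees(np.arctan2(*(B-A)[1::-1])))
print('dock',atz('w',225,30,.024,cc).round(4),atz('w',226,33,.008,cc).round(4))
print('spring',atz('w',327,123,.043,cc).round(3),atz('w',311,263,.043,cc).round(3),'tin',atz('w',361,201,.022,cc).round(3))
E
python3 w0.py
```

```text
[0.5673 0.0307 0.011 ] [ 0.4916 -0.044   0.013 ] [ 0.5295 -0.0067  0.012 ] 0.10635315211414646 -135.4126083406843
dock [0.5124 0.1675 0.024 ] [0.5118 0.1682 0.008 ]
spring [0.635 0.064 0.043] [ 0.628 -0.131  0.043] tin [ 0.697 -0.044  0.022]
```

```bash
python3 -m crank '[{"gripper":85,"travel":[0,0,0],"twist":[0,0,-0.18]},{"gripper":85,"travel":[0,0,5],"twist":[0,0,-0.18]},{"gripper":85,"travel":[0,0,5],"twist":[0,0,-0.18]},{"gripper":85,"travel":[0,0,5],"twist":[0,0,-0.18]},{"gripper":85,"travel":[0,0,5],"twist":[0,0,-0.18]},{"gripper":85,"travel":[0,0,5],"twist":[0,0,-0.18]},{"gripper":85,"travel":[0,0,5],"twist":[0,0,-0.18]},{"gripper":85,"travel":[0,0,5],"twist":[0,0,-0.18]},{"gripper":85,"travel":[0,0,5],"twist":[0,0,-0.18]},{"gripper":85,"travel":[0,0,0],"twist":[0,0,-0.18]},{"gripper":85,"travel":[0,0,0],"twist":[0,0,-0.18]},{"gripper":85,"travel":[0,0,0],"twist":[0,0,-0.18]}]'
python3 -m crank '[{"gripper":85,"travel":[-10,0,0],"twist":[0,0,0]},{"gripper":85,"travel":[-10,0,0],"twist":[0,0,0]},{"gripper":85,"travel":[0,0,0],"twist":[0,0,0]},{"gripper":85,"travel":[0,0,0],"twist":[0,0,0]}]'
python3 - <<'E'
from h import *
import pickle
pickle.dump(cal('wrist'),open('c1.pkl','wb')); snap('wrist','w1.png')
E
```

```text
time: 1.78
ee_pos: [0.5498, 0.0, 0.1909]
tcp_rot: [180.0, -0.0, -135.6]
wrist_force: [0.1, 1.0, -0.4]
opening: 0.085
grasp_force: 0.0
time: 2.28
ee_pos: [0.5644, 0.0141, 0.1911]
tcp_rot: [180.0, -0.0, -136.0]
wrist_force: [-0.1, 0.8, -1.0]
opening: 0.0849
grasp_force: 0.0
```

View pics/w1.png

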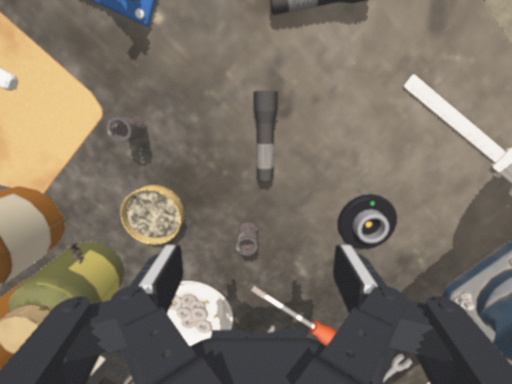

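The torch lies vertically in the picture, lens at (265,93) and tail at (265,182). The dock collar rim is centred at (371,226), and springs stand at (119,128) and (247,240).

```bash
cat > m1.py <<'E'
from h import *
import pickle
cc=pickle.load(open('c1.pkl','rb'))
A=atz('w',265,181.5,.011,cc);B=atz('w',265,92,.014,cc);m=(A+B)/2
print(A.round(4),B.round(4),m.round(4),np.linalg.norm(A-B),np.degrees(np.arctan2(*(B-A)[1::-1])))
print('dock',atz('w',371,226,.024,cc).round(4),atz('w',368,221,.008,cc).round(4),'spring',atz('w',247,233,.043,cc).round(3),atz('w',119,126,.043,cc).round(3))
o=bot.get_obs(); r=R.from_euler('xyz',o['tcp_rot'],degrees=True)
print(o['ee_pos'],'travel',r.inv().apply(np.array([*m[:2],.004])-o['ee_pos'])*1000)
E
python3 m1.py
```

```text
[0.5647 0.0282 0.011 ] [ 0.4894 -0.0461  0.014 ] [ 0.5271 -0.009   0.0125] 0.10587190584450906 -135.40677576507258
dock [0.5098 0.1652 0.024 ] [0.5081 0.167  0.008 ] spring [0.621 0.051 0.043] [ 0.624 -0.134  0.043]
[0.56429985 0.01393608 0.19117862] travel [ 42.66415846   9.3722592  187.19173447]
```

```bash
python3 -m crank '[{"gripper":70,"travel":[21,5,40],"twist":[0,0,0]},{"gripper":70,"travel":[21,4,40],"twist":[0,0,0]},{"gripper":60,"travel":[0,0,40],"twist":[0,0,0]},{"gripper":60,"travel":[0,0,30],"twist":[0,0,0]},{"gripper":60,"travel":[0,0,20],"twist":[0,0,0]},{"gripper":60,"travel":[0,0,10],"twist":[0,0,0]},{"gripper":60,"travel":[0,0,6],"twist":[0,0,0]},{"gripper":60,"travel":[0,0,0],"twist":[0,0,0]},{"gripper":60,"travel":[0,0,0],"twist":[0,0,0]}]' 40
python3 -c "
from h import *;snap('wrist','w2.png')"
```

```text
time: 3.45
ee_pos: [0.5284, -0.0089, 0.0061]
tcp_rot: [-180.0, 0.0, -135.9]
wrist_force: [0.3, 0.1, -0.5]
opening: 0.0599
grasp_force: 0.0
```

View pics/w2.png

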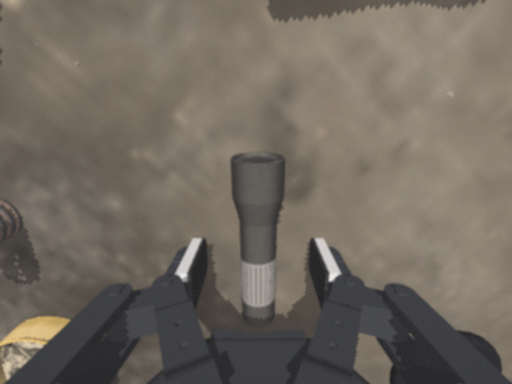

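The torch lies centred between the fingers, with its lens end at (258,156). Closing and lifting.

```bash
python3 -m crank '[{"gripper":10,"travel":[0,0,0],"twist":[0,0,0]},{"gripper":10,"travel":[0,0,0],"twist":[0,0,0]},{"gripper":10,"travel":[0,0,0],"twist":[0,0,0]},{"gripper":10,"travel":[0,0,0],"twist":[0,0,0]},{"gripper":10,"travel":[0,0,0],"twist":[0,0,0]},{"gripper":10,"travel":[0,0,-20],"twist":[0,0,0]},{"gripper":10,"travel":[0,0,-40],"twist":[0,0,0]},{"gripper":10,"travel":[0,0,-50],"twist":[0,0,0]},{"gripper":10,"travel":[0,0,-50],"twist":[0,0,0]},{"gripper":10,"travel":[0,0,0],"twist":[0,0,0]}]' 50
cat > tip.py <<'E'
from h import *
import sys
# lens-rim centre pixel -> torch mid in tool frame, assuming tool-frame height of axis
u,v=map(float,sys.argv[1:3]); zt=float(sys.argv[3])
cc=cal('wrist');o=bot.get_obs();r=R.from_euler('xyz',o['tcp_rot'],degrees=True)
ro,rd=ray('w',u,v,cc); a=r.inv().apply(ro-o['ee_pos']);b=r.inv().apply(rd)
p=a+b*(zt-a[2])/b[2]; print((p*1000).round(1),o['q'].round(1))
E
python3 -c "
from h import *;im=snap('wrist','w3.png');cv2.imwrite('pics/w3c.png',cv2.resize(im[120:360,150:370,::-1],None,fx=2.5,fy=2.5,interpolation=cv2.INTER_CUBIC))"
```

```text
time: 4.75
ee_pos: [0.5295, -0.0088, 0.1691]
tcp_rot: [-179.8, 0.2, -135.9]
wrist_force: [0.3, -0.6, -1.6]
opening: 0.0187
grasp_force: 49.0
```

View pics/w3c.png

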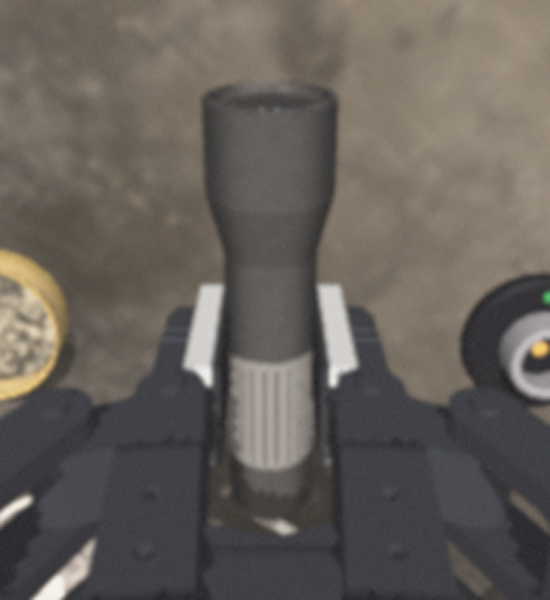

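```bash
python3 tip.py 258 161 -8; python3 - <<'E'
from h import *
# rest seat and target tool pose. tool x along uphill axis, tool z into slope
th=np.radians(20.9); p0=np.array([.5239,-.2714,.064])
u=np.array([-np.sin(th),np.cos(th),0]);Z=np.array([0,0,1.]);c,s=np.cos(np.radians(40)),np.sin(np.radians(40))
sz=u*c+Z*s; sy=-u*s+Z*c
Rt=np.c_[sz,np.cross(-sy,sz),-sy]; print('tool rpy',R.from_matrix(Rt).as_euler('xyz',degrees=True))
E
```

```text
[ 1597.2   -10.7 -8000. ] [ -1.    1.1  -1.2  87.6   0.  -45. ]
tool rpy [-180.   -40.   110.9]
```

```bash
python3 tip.py 258 161 -0.008; python3 -m crank '[{"gripper":10,"travel":[20,-25,0],"twist":[0,0,0]},{"gripper":10,"travel":[36,-43,0],"twist":[0,0,0]},{"gripper":10,"travel":[36,-43,0],"twist":[0,0,0]},{"gripper":10,"travel":[36,-43,0],"twist":[0,0,0]},{"gripper":10,"travel":[36,-43,0],"twist":[0,0,0]},{"gripper":10,"travel":[36,-43,0],"twist":[0,0,0]},{"gripper":10,"travel":[18,-18,0],"twist":[0,0,0]}]'
python3 -m crank '[{"gripper":10,"travel":[0,0,0],"twist":[0,0,0.1]},{"gripper":10,"travel":[0,0,0],"twist":[0,0,0.18]},{"gripper":10,"travel":[0,0,0],"twist":[0,0,0.18]},{"gripper":10,"travel":[0,0,0],"twist":[0,0,0.18]},{"gripper":10,"travel":[0,0,0],"twist":[0,0,0.18]},{"gripper":10,"travel":[0,0,0],"twist":[0,0,0.18]},{"gripper":10,"travel":[0,0,0],"twist":[0,0,0.18]},{"gripper":10,"travel":[0,0,0],"twist":[0,0,0.18]},{"gripper":10,"travel":[0,0,0],"twist":[0,0,0.18]},{"gripper":10,"travel":[0,0,0],"twist":[0,0,0.18]},{"gripper":10,"travel":[0,0,0],"twist":[0,0,0.18]},{"gripper":10,"travel":[0,0,0],"twist":[0,0,0.07]}]'
python3 -m crank '[{"gripper":10,"travel":[0,0,0],"twist":[0,0,0]},{"gripper":10,"travel":[0,0,0],"twist":[0,0,0]}]'
python3 - <<'E'
from h import *
import pickle
pickle.dump(cal('wrist'),open('c4.pkl','wb')); snap('wrist','w4.png')
o=bot.get_obs();print(o['q'].round(1))
E
```

```text
[52.5  0.6 -8. ] [ -1.    1.1  -1.2  87.6   0.  -45. ]
time: 5.68
ee_pos: [0.5497, -0.3483, 0.1622]
tcp_rot: [179.8, -0.1, -136.1]
wrist_force: [-0.1, -0.0, -1.3]
opening: 0.0188
grasp_force: 49.2
time: 7.18
ee_pos: [0.5502, -0.3454, 0.1628]
tcp_rot: [-179.9, -0.2, 111.0]
wrist_force: [-0.4, -0.6, -0.6]
opening: 0.0187
grasp_force: 49.1
time: 7.42
ee_pos: [0.5505, -0.3456, 0.1641]
tcp_rot: [-179.9, -0.1, 111.3]
wrist_force: [-0.2, -0.6, -0.3]
opening: 0.0188
grasp_force: 49.1
[-32.1  18.3  18.1  89.9   0.   36.6]
```

View pics/w4.png

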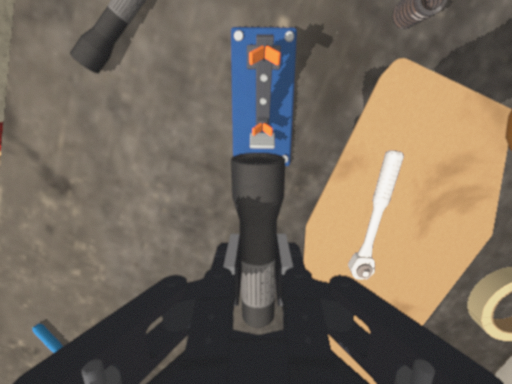

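The rest stands upright in the picture: blue plate corners at about (232,27) and (297,27), saddles at (264,55) and (262,133), stop at (262,143). I'll segment the blue plate to fit the rest's pose numerically.

```bash
cat > m4.py <<'E'
from h import *
import pickle
from scipy.optimize import least_squares
cc=pickle.load(open('c4.pkl','rb')); im=cv2.imread('pics/w4.png'); hsv=cv2.cvtColor(im,cv2.COLOR_BGR2HSV)
m=cv2.inRange(hsv,(100,120,60),(125,255,255)); m[:, :215]=0; m[:,310:]=0; m[170:]=0
L=[];Rr=[];Tp=[]
for r in range(45,150,5):
    x=np.where(m[r])[0]
    if len(x): L.append((x.min()-.5,r)); Rr.append((x.max()+.5,r))
for c in range(240,292,4):
    y=np.where(m[:,c])[0]; Tp.append((c,y.min()-.5))
print(L[::5],Rr[::5],Tp[::4])
W=lambda P:np.array([atz('w',*p,.008,cc)[:2] for p in P])
l,r,t=W(L),W(Rr),W(Tp)
def f(p):
    c,s=np.cos(p[2]),np.sin(p[2]); ex=np.array([c,s]);ey=np.array([-s,c]); q=p[:2]
    return np.r_[(l-q)@ex+.033,(r-q)@ex-.033,(t-q)@ey-.074]
s=least_squares(f,[.524,-.271,.365],loss='soft_l1',f_scale=.001); print(s.x[:2].round(4),np.degrees(s.x[2]).round(2),np.abs(f(s.x)).reshape(-1).round(4)[::4])
th=s.x[2];ex=np.array([np.cos(th),np.sin(th),0]);ey=np.array([-np.sin(th),np.cos(th),0])
mo=cv2.inRange(hsv,(3,150,120),(16,255,255)); mo[:,:240]=0;mo[:,290:]=0
for a,b in((35,75),(115,150)):
    y,x=np.where(mo[a:b]); print('orange px',x.mean(),y.min()+a,y.max()+a)
for d in(35,-40):  # saddles on axis
    q=np.array([*s.x[:2],.064])+d*1e-3*(ey*.766+np.array([0,0,.643])); print('pred axis px',proj('w',q-np.array([0,0,.009]),cc))
E
python3 m4.py
```

```text
[(np.float64(231.5), 45), (np.float64(231.5), 70), (np.float64(232.5), 95), (np.float64(232.5), 120), (np.float64(233.5), 145)] [(np.float64(294.5), 45), (np.float64(293.5), 70), (np.float64(292.5), 95), (np.float64(291.5), 120), (np.float64(290.5), 145)] [(240, np.float64(27.5)), (256, np.float64(27.5)), (272, np.float64(27.5)), (288, np.float64(28.5))]
[ 0.5257 -0.2662] 20.82 [0.0013 0.0009 0.0005 0.0011 0.0007 0.0013 0.0006 0.0006 0.0007 0.0008
 0.0008 0.     0.0001 0.0006]
orange px 264.75682382133994 46 64
orange px 262.4758620689655 123 134
pred axis px [263.92074732  70.29983261]
pred axis px [262.05571965 137.41619318]
```

```bash
cat >> m4.py <<'E'
print('----')
Z=np.array([0,0,1.]);sz=ey*.766+Z*.643; sy=-ey*.643+Z*.766; o=np.array([*s.x[:2],.064]); b=np.array([*s.x[:2],0])
print('corner',proj('w',b+.033*ex-.066*ey+.008*Z,cc))
for d in(30,40,-35,-45):
  for h in(-9,-16): print(d,h,proj('w',o+d/1e3*sz+h/1e3*sy+.012*ex,cc).round(1),proj('w',o+d/1e3*sz+h/1e3*sy,cc).round(1))
print('stop top',proj('w',o-.052*sz,cc))
x=np.where(m[150:170].any(1))[0]; print('blue rows',[(r,np.where(m[r])[0].max()) for r in range(152,170,2) if m[r].any()])
y,x=np.where(mo[35:75]);print('upper saddle cols by row',[(r+35,x[y==r].min(),x[y==r].max()) for r in range(10,32,2) if (y==r).any()])
y,x=np.where(mo[115:150]);print('lower',[(r+115,x[y==r].min(),x[y==r].max()) for r in range(5,22,2) if (y==r).any()])
g=cv2.cvtColor(im,cv2.COLOR_BGR2GRAY);print(g[130:156,262].tolist())
E
python3 m4.py|sed -n '/----/,$p'
```

```text
----
corner [289.97267694 166.93371579]
30 -9 [279.   67.9] [263.9  67.8]
30 -16 [278.7  62.8] [263.9  62.7]
40 -9 [280.   55.7] [264.3  55.6]
40 -16 [279.6  50.6] [264.2  50.5]
-35 -9 [274.2 128.4] [262.3 128.2]
-35 -16 [274.  123.4] [262.2 123.3]
-45 -9 [273.6 135.5] [262.1 135.4]
-45 -16 [273.5 130.6] [262.1 130.5]
stop top [261.94937194 146.52564089]
blue rows [(152, np.int64(289)), (154, np.int64(289)), (156, np.int64(289)), (162, np.int64(289)), (164, np.int64(288))]
upper saddle cols by row [(47, np.int64(259), np.int64(271)), (49, np.int64(256), np.int64(274)), (51, np.int64(251), np.int64(278)), (53, np.int64(250), np.int64(279)), (55, np.int64(249), np.int64(279)), (57, np.int64(250), np.int64(279)), (59, np.int64(250), np.int64(279)), (61, np.int64(250), np.int64(279)), (63, np.int64(250), np.int64(278))]
lower [(124, np.int64(258), np.int64(267)), (126, np.int64(256), np.int64(269)), (128, np.int64(254), np.int64(271)), (130, np.int64(253), np.int64(271)), (132, np.int64(253), np.int64(271)), (134, np.int64(254), np.int64(271))]
[119, 102, 110, 140, 162, 166, 166, 170, 169, 170, 169, 171, 170, 170, 174, 190, 206, 196, 158, 119, 101, 96, 81, 67, 65, 63]
```

```bash
python3 -m crank '[{"gripper":10,"travel":[0,0,0],"twist":[0,0.1,0]},{"gripper":10,"travel":[0,0,0],"twist":[0,0.15,0]},{"gripper":10,"travel":[0,0,0],"twist":[0,0.15,0]},{"gripper":10,"travel":[0,0,0],"twist":[0,0.15,0]},{"gripper":10,"travel":[0,0,0],"twist":[0,0.148,0.008]},{"gripper":10,"travel":[0,0,0],"twist":[0,0,0]},{"gripper":10,"travel":[0,0,0],"twist":[0,0,0]},{"gripper":10,"travel":[0,0,0],"twist":[0,0,0]}]'
cat > go.py <<'E'
from h import *
import sys
th=np.radians(20.8); seat=np.array([.5255,-.265,.064]);u=np.array([-np.sin(th),np.cos(th),0]);Z=np.array([0,0,1.])
c,s=np.cos(np.radians(40)),np.sin(np.radians(40)); sz=u*c+Z*s; sy=-u*s+Z*c; sx=np.cross(sy,sz)
def rep(tgt,Rt,off=(0,0,0)):
    """tgt: world point where tool point off (m) must be, with tool rot Rt"""
    o=bot.get_obs(); r=R.from_euler('xyz',o['tcp_rot'],degrees=True)
    tcp=tgt-Rt@np.array(off)
    print('pos',o['ee_pos'].round(4),'rpy',o['tcp_rot'].round(1),'q',o['q'].round(0),'tgt',tcp.round(4))
    print('travel now-frame',(r.inv().apply(tcp-o['ee_pos'])*1000).round(1),'twist',(r.inv()*R.from_matrix(Rt)).as_rotvec().round(3))
Rplace=np.c_[sz,np.cross(-sy,sz),-sy]
E
python3 -c "
from go import *
rep(seat+.004*sz+.05*sy,Rplace,(0,.0003,-.006))"
```

```text
time: 8.48
ee_pos: [0.5685, -0.3471, 0.1367]
tcp_rot: [178.7, -34.6, 110.8]
wrist_force: [-0.2, 0.3, 0.3]
opening: 0.0184
grasp_force: 49.7
pos [ 0.5685 -0.3471  0.1367] rpy [178.7 -34.6 110.8] q [-39.  60.  71. 131.  18.  26.] tgt [ 0.5342 -0.2887  0.1003]
travel now-frame [ 34.3 -13.   67.6] twist [0.023 0.094 0.001]
```

```bash
python3 -m crank '[{"gripper":10,"travel":[10,-4,0],"twist":[0.02,0,0]},{"gripper":10,"travel":[12,-5,5],"twist":[0,0,0]},{"gripper":10,"travel":[12,-4,15],"twist":[0,0,0]},{"gripper":10,"travel":[0,0,20],"twist":[0,0.03,0]},{"gripper":10,"travel":[0,0,15],"twist":[0,0.03,0]},{"gripper":10,"travel":[0,0,0],"twist":[0,0.03,0]},{"gripper":10,"travel":[0,0,0],"twist":[0,0,0]},{"gripper":10,"travel":[0,0,0],"twist":[0,0,0]}]'
python3 -c "
from go import *
rep(seat+.004*sz+.05*sy,Rplace,(0,.0003,-.006))"
```

```text
time: 9.48
ee_pos: [0.5356, -0.2962, 0.1076]
tcp_rot: [180.0, -39.9, 110.7]
wrist_force: [0.2, 0.7, -0.9]
opening: 0.0187
grasp_force: 49.7
pos [ 0.5356 -0.2962  0.1076] rpy [180.  -39.9 110.7] q [-38.  51.  48. 123.  20.  25.] tgt [ 0.5342 -0.2887  0.1003]
travel now-frame [ 1.1  1.3 10.5] twist [ 0.002  0.001 -0.002]
```

```bash
python3 -m crank '[{"gripper":10,"travel":[1,1,15],"twist":[0,0,0]},{"gripper":10,"travel":[0,0,15],"twist":[0,0,0]},{"gripper":10,"travel":[0,0,12],"twist":[0,0,0]},{"gripper":10,"travel":[0,0,8],"twist":[0,0,0]},{"gripper":10,"travel":[0,0,4],"twist":[0,0,0]},{"gripper":10,"travel":[0,0,0],"twist":[0,0,0]},{"gripper":10,"travel":[0,0,0],"twist":[0,0,0]}]'
python3 -c "
from go import *
rep(seat+.004*sz,Rplace,(0,.0003,-.006)); im=snap('wrist','w5.png')"
```

```text
time: 10.35
ee_pos: [0.5237, -0.2625, 0.0663]
tcp_rot: [-180.0, -40.0, 110.6]
wrist_force: [0.2, -1.6, -0.5]
opening: 0.0187
grasp_force: 49.7
pos [ 0.5237 -0.2625  0.0663] rpy [-180.   -40.   110.6] q [-36.  45.  35. 115.  20.  26.] tgt [ 0.5228 -0.2586  0.062 ]
travel now-frame [0.3 0.5 5.8] twist [ 0.002 -0.001 -0.002]
```

```bash
for i in 1 2; do python3 -m crank '[{"gripper":10,"travel":[0,0,2],"twist":[0,0,0]},{"gripper":10,"travel":[0,0,0],"twist":[0,0,0]},{"gripper":10,"travel":[0,0,0],"twist":[0,0,0]}]'|grep -E "pos|force"; done
```

```text
ee_pos: [0.5231, -0.2611, 0.0644]
wrist_force: [-1.0, -0.7, -1.5]
grasp_force: 49.7
ee_pos: [0.5226, -0.2601, 0.0631]
wrist_force: [-0.8, -2.5, 1.2]
grasp_force: 50.1
```

```bash
for i in 1; do python3 -m crank '[{"gripper":10,"travel":[0,0,1.5],"twist":[0,0,0]},{"gripper":10,"travel":[0,0,0],"twist":[0,0,0]},{"gripper":10,"travel":[0,0,0],"twist":[0,0,0]}]'|grep -E "pos|force"; done; python3 -c "
from go import *
rep(seat+.004*sz,Rplace,(0,.0003,-.006));o=bot.get_obs();F=o['wrist_force'];print(F@sx,F@sy,F@sz,o['torque'])"
```

```text
ee_pos: [0.5222, -0.2594, 0.0623]
wrist_force: [-1.9, -4.9, 4.5]
grasp_force: 50.5
pos [ 0.5222 -0.2594  0.0623] rpy [-180.   -40.   110.6] q [-36.  45.  34. 114.  21.  27.] tgt [ 0.5228 -0.2586  0.062 ]
travel now-frame [0.2 0.8 0.5] twist [ 0.001 -0.    -0.003]
3.5401154140165714 5.960608644791534 -0.11436390040971833 [-0.98125014  0.2249794   0.26712001]
```

Contact on the saddles at the expected pose. I'll ease sideways 1 mm and release.

```bash
python3 -m crank '[{"gripper":10,"travel":[0,-1,0],"twist":[0,0,0]},{"gripper":10,"travel":[0,0,0],"twist":[0,0,0]},{"gripper":22,"travel":[0,0,0],"twist":[0,0,0]},{"gripper":26,"travel":[0,0,0],"twist":[0,0,0]},{"gripper":30,"travel":[0,0,0],"twist":[0,0,0]},{"gripper":60,"travel":[0,0,0],"twist":[0,0,0]},{"gripper":60,"travel":[0,0,0],"twist":[0,0,0]},{"gripper":60,"travel":[0,0,0],"twist":[0,0,0]}]' 20
python3 -c "
from go import *
cc=cal('wrist');im=snap('wrist','w6.png')
print(proj('w',seat+.0525*sz,cc))
for z in (-.0525,0,.0525): print([proj('w',seat+z*sz+y*sx,cc).round(0) for y in(-.014,.014)])
cv2.imwrite('pics/w6c.png',cv2.resize(np.hstack([im[100:360,150:370,::-1],snap('side','side6.png')[150:410 if 0 else 300,:][:,180:330,::-1].copy() if 0 else cv2.resize(bot.camera('side')[195:300,190:290,::-1],(248,260)),cv2.resize(bot.camera('scene')[210:290,270:360,::-1],(292,260))]),None,fx=1.05,fy=1.05))
"
```

```text
time: 12.52
ee_pos: [0.5213, -0.2593, 0.0617]
tcp_rot: [-179.9, -40.1, 110.6]
wrist_force: [-1.3, -0.3, 0.3]
opening: 0.06
grasp_force: 0.0
[258.7231811  173.80844554]
[array([280., 330.]), array([238., 330.])]
[array([282., 260.]), array([235., 260.])]
[array([285., 174.]), array([232., 174.])]
```

View pics/w6c.png

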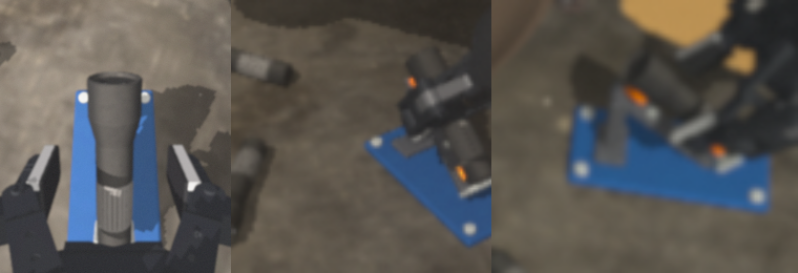

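The torch is seated: its lens rim is at wrist px (258.6,176) against a predicted (258.7,174), with the tail at the stop, saddles under it and fingers clear. For the regrasp I'll use a vertical tool, which gives a 50° tilt at the dock and keeps the head clear of the fingers.

```bash
python3 -m crank '[{"gripper":60,"travel":[0,0,-10],"twist":[0,0,0]},{"gripper":60,"travel":[0,0,-20],"twist":[0,0,0]},{"gripper":60,"travel":[0,0,-20],"twist":[0,0,0]},{"gripper":60,"travel":[0,0,-15],"twist":[0,0,0]},{"gripper":60,"travel":[0,0,0],"twist":[0,-0.14,0]},{"gripper":60,"travel":[0,0,0],"twist":[0,-0.14,0]},{"gripper":60,"travel":[0,0,0],"twist":[0,-0.14,0]},{"gripper":60,"travel":[0,0,0],"twist":[0,-0.14,0]},{"gripper":60,"travel":[0,0,0],"twist":[0,-0.14,0]},{"gripper":60,"travel":[0,0,0],"twist":[0,0,0]},{"gripper":60,"travel":[0,0,0],"twist":[0,0,0]}]'
python3 -c "
from go import *
Rv=np.c_[u,np.cross(-Z,u),-Z]
rep(seat-.005*sz,Rv,(0,0,-.019))
cc=cal('wrist');print('pred lens',proj('w',seat+.0525*sz,cc),'tail',proj('w',seat-.0525*sz,cc));snap('wrist','w7.png')"
```

```text
time: 14.05
ee_pos: [0.5365, -0.2987, 0.1123]
tcp_rot: [-180.0, -0.0, 110.6]
wrist_force: [0.5, -0.2, 0.8]
opening: 0.0602
grasp_force: 0.0
pos [ 0.5365 -0.2987  0.1123] rpy [-180.    -0.   110.6] q [-29.  13.   6.  83.   0.  40.] tgt [ 0.5269 -0.2686  0.0418]
travel now-frame [31.6  1.7 70.5] twist [-0.    -0.001 -0.003]
pred lens [258.18680776 118.26899848] tail [258.23436549 207.13966147]
```

```bash
python3 -m crank '[{"gripper":60,"travel":[16,0.8,5],"twist":[0,0,0]},{"gripper":60,"travel":[15.5,0,15],"twist":[0,0,0]},{"gripper":60,"travel":[0,0,20],"twist":[0,0,0]},{"gripper":60,"travel":[0,0,15],"twist":[0,0,0]},{"gripper":60,"travel":[0,0,9],"twist":[0,0,0]},{"gripper":60,"travel":[0,0,0],"twist":[0,0,0]},{"gripper":60,"travel":[0,0,0],"twist":[0,0,0]}]'
python3 -c "
from go import *
Rv=np.c_[u,np.cross(-Z,u),-Z]
rep(seat-.005*sz+.006*Z,Rv,(0,0,-.019));im=snap('wrist','w8.png');cc=cal('wrist')
g=cv2.cvtColor(im,cv2.COLOR_RGB2HSV)
for z in(0,.02):
  p=proj('w',seat+z*sz,cc); r=int(p[1]); print(p.round(0),[(int(a),int(b)) for a,b in zip(g[r,190:330:4,1],g[r,190:330:4,2])])
"
```

```text
time: 14.98
ee_pos: [0.5261, -0.2691, 0.0481]
tcp_rot: [-180.0, 0.1, 110.6]
wrist_force: [-0.6, 0.2, 0.7]
opening: 0.06
grasp_force: 0.0
pos [ 0.5261 -0.2691  0.0481] rpy [-1.800e+02  1.000e-01  1.106e+02] q [-27.  11.  -4.  75.  -0.  42.] tgt [ 0.5269 -0.2686  0.0478]
travel now-frame [0.2 0.9 0.3] twist [-0.     0.001 -0.003]
[257. 256.] [(4, 140), (5, 109), (17, 45), (6, 43), (29, 70), (47, 152), (39, 152), (155, 206), (154, 204), (153, 202), (153, 204), (110, 111), (13, 60), (21, 61), (15, 67), (12, 65), (12, 65), (16, 64), (19, 66), (20, 64), (16, 65), (12, 62), (13, 61), (137, 123), (142, 126), (145, 127), (151, 176), (106, 118), (36, 105), (37, 118), (8, 65), (9, 55), (6, 41), (6, 120), (4, 142)]
[257. 242.] [(28, 144), (5, 140), (4, 139), (6, 46), (33, 108), (42, 158), (10, 152), (152, 206), (155, 204), (131, 150), (12, 86), (19, 94), (9, 89), (3, 74), (12, 64), (16, 63), (16, 63), (9, 59), (9, 60), (4, 58), (11, 71), (10, 75), (18, 69), (9, 56), (38, 61), (141, 125), (143, 125), (133, 111), (36, 79), (38, 113), (29, 78), (5, 50), (5, 141), (5, 140), (35, 133)]
```

Torch spans columns 236–280, centred between pads at 194 and 322. Closing and lifting.

```bash
python3 -m crank '[{"gripper":10,"travel":[0,0,0],"twist":[0,0,0]},{"gripper":10,"travel":[0,0,0],"twist":[0,0,0]},{"gripper":10,"travel":[0,0,0],"twist":[0,0,0]},{"gripper":10,"travel":[0,0,0],"twist":[0,0,0]},{"gripper":10,"travel":[0,0,0],"twist":[0,0,0]},{"gripper":10,"travel":[0,0,0],"twist":[0,0,0]}]' 50
python3 -c "
from go import *
o=bot.get_obs();r=R.from_euler('xyz',o['tcp_rot'],degrees=True)
print('mid in tool',r.inv().apply(seat-o['ee_pos'])*1000,'axis',r.inv().apply(sz))"
python3 -m crank '[{"gripper":10,"travel":[0,0,-5],"twist":[0,0,0]},{"gripper":10,"travel":[0,0,-15],"twist":[0,0,0]},{"gripper":10,"travel":[0,0,-30],"twist":[0,0,0]},{"gripper":10,"travel":[0,0,-40],"twist":[0,0,0]},{"gripper":10,"travel":[0,0,-40],"twist":[0,0,0]},{"gripper":10,"travel":[0,0,-20],"twist":[0,0,0]},{"gripper":10,"travel":[0,0,0],"twist":[0,0,0]},{"gripper":10,"travel":[0,0,0],"twist":[0,0,0]}]'
python3 -c "
from go import *
im=snap('wrist','w9.png')
g=cv2.cvtColor(im,cv2.COLOR_RGB2HSV);cc=cal('wrist')
o=bot.get_obs();print(o['q'].round(1)); r=R.from_euler('xyz',o['tcp_rot'],degrees=True)
for k in(-.0525,0,.0525): print(k,proj('w',o['ee_pos']+r.apply(np.array([.0035,0,-.0165])+k*np.array([.766,0,-.643])),cc).round(1))
gr=cv2.cvtColor(im,cv2.COLOR_RGB2GRAY); print(gr[100:260:4,258].tolist())
"
```

```text
time: 15.78
ee_pos: [0.5256, -0.2689, 0.048]
tcp_rot: [-180.0, 0.1, 110.6]
wrist_force: [-3.9, -0.4, 5.5]
opening: 0.019
grasp_force: 48.8
mid in tool [  3.63794582   1.26744802 -16.01966448] axis [ 0.76538781 -0.00277187 -0.64356338]
time: 16.77
ee_pos: [0.5257, -0.2685, 0.1966]
tcp_rot: [-179.9, -0.0, 110.6]
wrist_force: [-1.0, -0.2, -1.7]
opening: 0.0195
grasp_force: 48.9
[-27.   10.1  11.8  91.8  -0.1  42.3]
-0.0525 [255.9 280.9]
0 [255.3 257.1]
0.0525 [254.3 212.1]
[119, 115, 112, 89, 109, 110, 99, 93, 66, 88, 109, 107, 153, 133, 105, 206, 133, 107, 141, 185, 107, 80, 91, 63, 60, 56, 58, 57, 56, 56, 50, 50, 50, 47, 49, 47, 51, 81, 82, 57]
```

```bash
python3 -m crank '[{"gripper":10,"travel":[20,7,0],"twist":[0,0,0]},{"gripper":10,"travel":[40,13,0],"twist":[0,0,0]},{"gripper":10,"travel":[45,15,0],"twist":[0,0,0]},{"gripper":10,"travel":[45,15,0],"twist":[0,0,0]},{"gripper":10,"travel":[45,15,0],"twist":[0,0,0]},{"gripper":10,"travel":[45,15,0],"twist":[0,0,0]},{"gripper":10,"travel":[45,15,0],"twist":[0,0,0]},{"gripper":10,"travel":[45,15,0],"twist":[0,0,0]},{"gripper":10,"travel":[40,13,0],"twist":[0,0,0]},{"gripper":10,"travel":[25,8,0],"twist":[0,0,0]},{"gripper":10,"travel":[5,3,0],"twist":[0,0,0]},{"gripper":10,"travel":[0,0,0],"twist":[0,0,0]}]'
python3 -m crank '[{"gripper":10,"travel":[0,0,0],"twist":[0,0.1,0]},{"gripper":10,"travel":[0,0,0],"twist":[0,0.15,0]},{"gripper":10,"travel":[0,0,0],"twist":[0,0.15,0]},{"gripper":10,"travel":[0,0,0],"twist":[0,0.15,0]},{"gripper":10,"travel":[0,0,0],"twist":[0,0.15,0]},{"gripper":10,"travel":[0,0,0],"twist":[0,0.1,0]},{"gripper":10,"travel":[0,0,0],"twist":[0,0.073,0]},{"gripper":10,"travel":[0,0,0],"twist":[0,0,0]},{"gripper":10,"travel":[0,0,0],"twist":[0,0,0]}]'
python3 - <<'E'
from go import *
o=bot.get_obs();print(o['q'].round(0))
r=R.from_euler('xyz',o['tcp_rot'],degrees=True); off=np.array([.0035,.0003,-.0163]); ax=np.array([.766,0,-.643])
print('mid',o['ee_pos']+r.apply(off),'axis',r.apply(ax))
for n in('scene','side','wrist'):
    snap(n,n+'10.png'); print(n,[proj(n,o['ee_pos']+r.apply(off+k*ax)).round(0).tolist() for k in(-.0525,0,.0525)], 'dock',proj(n,[.510,.166,.024]).round(0))
E
```

```text
time: 18.32
ee_pos: [0.5097, 0.1531, 0.1967]
tcp_rot: [-179.9, 0.0, 110.7]
wrist_force: [0.2, -0.5, 0.0]
opening: 0.0189
grasp_force: 48.9
time: 19.45
ee_pos: [0.5103, 0.1525, 0.1974]
tcp_rot: [-180.0, -49.9, 110.6]
wrist_force: [0.2, -0.1, -1.7]
opening: 0.0193
grasp_force: 48.9
[ -5.  19.  10. 108.  44.  53.]
mid [0.51420617 0.14302466 0.21055028] axis [-5.93387795e-04  1.97047182e-03  1.00010038e+00]
scene [[178.0, 152.0], [175.0, 135.0], [173.0, 116.0]] dock [176. 188.]
side [[228.0, 123.0], [228.0, 103.0], [227.0, 83.0]] dock [227. 164.]
wrist [[256.0, 284.0], [256.0, 261.0], [255.0, 217.0]] dock [260. 291.]
```

```bash
cat > dk.py <<'E'
from go import *
import pickle
from scipy.optimize import least_squares
c1=pickle.load(open('c1.pkl','rb'))
t=np.linspace(0,2*np.pi,73)
def box(n,cc,x,y):
    P=np.array([proj(n,[x+.0215*np.cos(a),y+.0215*np.sin(a),z],cc) for z in(.008,.024) for a in t]); return np.r_[P.min(0),P.max(0)]
W=[]
for n,fn,cc,ctr in(('w','w1.png',c1,(371,226)),('scene','scene0.png',cal('scene'),(177,190)),('side','side0.png',cal('side'),(227,168))):
    im=cv2.imread('pics/'+fn);g=cv2.cvtColor(im,cv2.COLOR_BGR2GRAY); s=26 if n=='w' else 11
    sub=g[ctr[1]-s:ctr[1]+s+1,ctr[0]-s:ctr[0]+s+1]; th,m=cv2.threshold(sub,0,255,cv2.THRESH_OTSU)
    k,lab,st,ce=cv2.connectedComponentsWithStats(m)
    mid=[i for i in range(1,k) if st[i,0]>0 and st[i,1]>0 and st[i,0]+st[i,2]<2*s+1 and st[i,1]+st[i,3]<2*s+1]
    if not mid: print(n,'no comp',th); continue
    i=max(mid,key=lambda i:st[i,4]); a=st[i]; b=np.array([a[0]-.5+ctr[0]-s,a[1]-.5+ctr[1]-s,a[0]+a[2]-.5+ctr[0]-s,a[1]+a[3]-.5+ctr[1]-s])
    q=least_squares(lambda p:box(n,cc,*p)-b,[.51,.165]); print(n,th,b,box(n,cc,*q.x).round(1),q.x.round(4))
for fn,n in(('side10.png','side'),('scene10.png','scene')):
    g=cv2.imread('pics/'+fn,0); c=228 if n=='side' else 178
    r0=100 if n=='side' else 128
    for r in range(r0,r0+36,2): print(n,r,g[r,c-18:c+19:2].tolist())
E
python3 dk.py
```

```text
w 100.0 [353.5 208.5 389.5 242.5] [352.6 208.1 390.4 243. ] [0.5093 0.1699]
scene no comp 87.0
side no comp 114.0
side 100 [229, 226, 228, 228, 117, 81, 72, 93, 74, 70, 71, 70, 69, 68, 69, 67, 67, 67, 68]
side 102 [226, 230, 228, 227, 200, 73, 69, 71, 71, 70, 70, 69, 68, 70, 67, 67, 129, 150, 132]
side 104 [212, 205, 205, 204, 205, 89, 68, 68, 69, 68, 69, 66, 67, 110, 104, 145, 219, 183, 202]
side 106 [168, 164, 208, 217, 202, 76, 69, 68, 74, 71, 75, 67, 72, 166, 223, 222, 221, 182, 201]
side 108 [164, 163, 166, 212, 222, 111, 70, 99, 119, 95, 92, 79, 162, 224, 223, 223, 221, 181, 199]
side 110 [159, 157, 158, 178, 223, 198, 92, 124, 103, 100, 96, 143, 226, 226, 224, 222, 220, 179, 197]
side 112 [157, 146, 139, 152, 175, 170, 116, 181, 100, 99, 96, 144, 222, 222, 221, 222, 220, 177, 195]
side 114 [155, 160, 161, 163, 162, 161, 158, 144, 98, 101, 96, 146, 222, 220, 221, 221, 218, 186, 191]
side 116 [127, 149, 147, 149, 153, 154, 154, 134, 98, 99, 94, 148, 223, 221, 220, 219, 218, 194, 191]
side 118 [81, 147, 154, 153, 156, 157, 158, 139, 90, 99, 91, 143, 219, 219, 218, 220, 219, 185, 
[... 1690 characters left out ...]

scene 148 [50, 51, 48, 49, 56, 63, 69, 69, 70, 73, 68, 67, 82, 85, 85, 81, 73, 59, 51]
scene 150 [48, 50, 49, 47, 47, 47, 51, 51, 53, 54, 51, 56, 74, 78, 79, 78, 103, 121, 99]
scene 152 [47, 48, 48, 48, 49, 50, 48, 46, 41, 42, 43, 52, 62, 64, 67, 68, 84, 111, 122]
scene 154 [47, 48, 46, 48, 51, 52, 50, 49, 46, 44, 42, 45, 47, 47, 52, 54, 51, 51, 63]
scene 156 [52, 50, 48, 46, 49, 50, 48, 49, 48, 47, 46, 47, 48, 48, 50, 51, 48, 50, 51]
scene 158 [56, 54, 54, 54, 55, 52, 49, 48, 48, 48, 46, 47, 48, 49, 49, 49, 46, 48, 53]
scene 160 [55, 55, 56, 59, 59, 57, 53, 50, 50, 49, 47, 47, 47, 48, 48, 46, 46, 57, 69]
scene 162 [53, 54, 55, 54, 54, 55, 52, 49, 51, 48, 47, 47, 48, 48, 46, 47, 59, 69, 74]
```

```bash
python3 - <<'E'
from go import *
import pickle
c1=pickle.load(open('c1.pkl','rb'))
g=cv2.imread('pics/w1.png',0)
print('cols',list(range(340,402,2)))
for r in range(194,254,2): print(r,' '.join('%3d'%v for v in g[r,340:402:2]))
t=np.linspace(0,2*np.pi,73)
for y in(.165,.170):
  for nm,rad,z in(('disc',.04,.008),('collar top',.0215,.024),('collar bot',.0215,.008),('well top',.015,.024),('floor',.015,.008)):
    P=np.array([proj('w',[.5095+rad*np.cos(a),y+rad*np.sin(a),z],c1) for a in t]); print(y,nm,P.min(0).round(1),P.max(0).round(1))
E
```

```text
cols [340, 342, 344, 346, 348, 350, 352, 354, 356, 358, 360, 362, 364, 366, 368, 370, 372, 374, 376, 378, 380, 382, 384, 386, 388, 390, 392, 394, 396, 398, 400]
194 123 124 125 128 127 127 130 132 130 126 118 106 104  98  91  83  92  95 107 114 121 124 125 126 126 125 126 127 125 123 123
196 123 125 124 126 126 128 132 128 113  97  74  60  57  58  55  54  55  56  60  63  81 108 124 128 126 126 126 127 124 123 122
198 127 128 130 128 126 126 121  89  60  53  57  62  65  66  59  56  56  56  52  52  54  61  86 110 121 123 126 124 124 122 119
200 127 132 131 129 122  98  68  53  58  66  67  65  58  55  52  57  77  60  51  53  54  49  54  64  97 120 122 124 121 122 122
202 127 129 130 121  86  58  50  58  65  57  53  51  52  50  50  98 139  98  53  50  49  51  50  53  59  95 118 123 125 123 124
204 125 129 121  86  52  53  60  57  54  50  53  48  50  51  52  94 138  94  52  53  53  50  51  51  50  60  98 121 126 124 123
206 126 123  86  53  52  58  54  49  50  51  47  53  49  50  51  56  70  56  50  50  51  51  51  51  50  51  70 117 129 127 126
208 126  98  52  45  55  54  49  48  53  51
[... 2619 characters left out ...]
0 117 121 127 126 123 122
250  44  77 170 206 207 208 201 145  99  95 101 102 106 106 107 111 115 120 121 118 120 118 119 119 119 117 116 118 119 116 117
252  42  53 116 194 209 208 208 187 126 101 103 110 112 115 114 114 113 118 119 121 120 121 119 118 118 118 119 117 114 110 110
0.165 disc [336.4 192.4] [396.3 247.1]
0.165 collar top [354.3 210.2] [387.9 240.7]
0.165 collar bot [350.2 205.7] [382.3 235.1]
0.165 well top [359.3 215. ] [382.8 236.2]
0.165 floor [355.  210.3] [377.5 230.8]
0.17 disc [338.8 194.9] [398.5 249.3]
0.17 collar top [356.7 212.8] [390.3 243.1]
0.17 collar bot [352.5 208.2] [384.6 237.4]
0.17 well top [361.8 217.5] [385.2 238.6]
0.17 floor [357.4 212.8] [379.8 233.1]
```

The collar and disc edges in the unobstructed wrist picture put the dock at (0.5095,0.1688). The side view's tail edges (columns 224.5–232, tail row about 124) match the prediction, so the torch is upright. Now working out the move.

```bash
cat > d2.py <<'E'
from go import *
def rep2(h):
    o=bot.get_obs();r=R.from_euler('xyz',o['tcp_rot'],degrees=True)
    off=np.array([.0035,.0003,-.0163]);ax=np.array([.766,0,-.643])
    mid=o['ee_pos']+r.apply(off); tail=mid-.0525*r.apply(ax)
    d=np.array([.5095,.1688,.008+h])-tail
    print('t',o['time'],'tail',tail.round(4),'axis',r.apply(ax).round(4),'travel',(r.inv().apply(d)*1e3).round(1),'horizontal only',(r.inv().apply(d*[1,1,0])*1e3).round(1),'F',o['wrist_force'],'op',o['opening'],'down10',(r.inv().apply([0,0,-10])).round(2))
E
python3 -c "
from d2 import *
rep2(.03)"
```

```text
t 19.6 tail [0.5141 0.1436 0.1586] axis [-0.0015  0.0013  1.0001] travel [-76.    4.5  97. ] horizontal only [16.2  4.6 19.3] F [-0.16116778 -0.28533342 -0.96553287] op 0.019308258525606917 down10 [-7.65 -0.01  6.44]
```

Move horizontally first (16,4.5,19), then straight down 120 mm.

```bash
python3 -m crank '[{"gripper":10,"travel":[8,2.5,9.5],"twist":[0,0,0]},{"gripper":10,"travel":[8,2,9.5],"twist":[0,0,0]},{"gripper":10,"travel":[-15,0,12.5],"twist":[0,0,0]},{"gripper":10,"travel":[-23,0,19.5],"twist":[0,0,0]},{"gripper":10,"travel":[-23,0,19.5],"twist":[0,0,0]},{"gripper":10,"travel":[-19,0,16],"twist":[0,0,0]},{"gripper":10,"travel":[-9,0,7.5],"twist":[0,0,0]},{"gripper":10,"travel":[0,0,0],"twist":[0,0,0]},{"gripper":10,"travel":[0,0,0],"twist":[0,0,0]},{"gripper":10,"travel":[0,0,0],"twist":[0,0,0]}]'
python3 - <<'E'
from d2 import *
rep2(.018)
for n in('side','scene'):
    snap(n,n+'11.png'); g=cv2.imread(f'pics/{n}11.png',0); o=bot.get_obs();r=R.from_euler('xyz',o['tcp_rot'],degrees=True)
    tail=o['ee_pos']+r.apply(np.array([.0035,.0003,-.0163])-.0525*np.array([.766,0,-.643])); p=proj(n,tail);print(n,p.round(1),proj(n,[.5095,.1688,.024]).round(1))
    c=int(p[0]);R0=int(p[1])
    print('     ',' '.join('%3d'%v for v in range(c-14,c+15)))
    for q in range(R0-14,R0+16,2): print(q,' '.join('%3d'%v for v in g[q,c-14:c+15]))
E
```

```text
time: 20.85
ee_pos: [0.5059, 0.1779, 0.0816]
tcp_rot: [179.9, -49.9, 110.7]
wrist_force: [1.3, -0.1, -1.2]
opening: 0.0194
grasp_force: 48.9
t 20.85 tail [0.5099 0.1685 0.0423] axis [-1.0000e-03  4.0000e-04  1.0001e+00] travel [-12.2  -0.2  10.8] horizontal only [ 0.3 -0.2  0.3] F [ 1.27466737 -0.12862274 -1.23426914] op 0.019435782387277507 down10 [-7.65 -0.01  6.44]
side [226.7 158. ] [226.8 163.6]
      212 213 214 215 216 217 218 219 220 221 222 223 224 225 226 227 228 229 230 231 232 233 234 235 236 237 238 239 240
143 145 150 152 130 120 101  67  58  58  55  55  57  56  56  57  57  57  58  56  55  56  66  84  81  67  67  71  74  74
145 140 133 118  98  82  70  64  60  56  55  56  62  67  64  62  66  73  72  62  63  75  79  71  66  63  62  62  62  62
147  89  84  76  70  70  73  69  65  64  72  94 115 114 102  96  96  90  83  74  70  69  66  65  64  63  62  61  63  63
149  86  83  95 108  83  86  74  74  83  96  97  90  87  90  90  92  92  84  73  66  64  63  62  62  61  61  62  62  64
151  80  71  69  69  68  68  69  67  69  69  70  85 109 115 101  91  88  83  73  66  64  64  6
[... 2479 characters left out ...]
  99  92  80  66  71 102 127 130 121 111 100  93  95 104 112 118 122 131 139 123  83  48  41  46  58
189 109 110 110 103  87  66  51  49  82 123 137 122 110 101  84  69  63  64  65  72  95 124 143 130  92  56  43  43  44
191 108 109 104  88  63  46  43  45  71 111 135 134 117  98  85  88 110 123 115 114 133 145 141 119  89  58  45  42  43
193 107 107  96  70  48  42  42  43  55  84 116 135 144 148 147 149 155 158 155 152 148 141 129 109  81  53  44  42  42
195 107 103  89  63  46  42  43  42  45  64  94 118 132 141 147 149 151 151 148 145 138 126 104  78  54  44  43  43  43
197 106 104  94  70  49  43  43  41  43  44  54  70  88 101 109 114 117 116 111 104  90  73  55  45  44  43  43  44  45
```

The side view shows the collar centred at 226.8 and the barrel at 226.5. The scene view agrees within about 1 mm once lean is allowed for. Descending into the well.

```bash
python3 -m crank '[{"gripper":10,"travel":[-6.2,0,5.2],"twist":[0,0,0]},{"gripper":10,"travel":[-4.6,0,3.9],"twist":[0,0,0]},{"gripper":10,"travel":[-3,0,2.6],"twist":[0,0,0]},{"gripper":10,"travel":[-3,0,2.6],"twist":[0,0,0]},{"gripper":10,"travel":[-1.5,0,1.3],"twist":[0,0,0]},{"gripper":10,"travel":[0,0,0],"twist":[0,0,0]},{"gripper":10,"travel":[0,0,0],"twist":[0,0,0]}]'
python3 -c "
from d2 import *
rep2(0)"
```

```text
time: 21.82
ee_pos: [0.5055, 0.1781, 0.0569]
tcp_rot: [-180.0, -50.0, 110.6]
wrist_force: [-0.3, 1.0, -0.1]
opening: 0.0196
grasp_force: 48.9
t 21.825 tail [0.5094 0.1686 0.0175] axis [3.0000e-04 4.0000e-04 1.0001e+00] travel [-7.2  0.2  6.2] horizontal only [0.1 0.2 0.1] F [-0.282744    1.00808614 -0.13440248] op 0.019563629569422557 down10 [-7.66  0.    6.43]
```

In the well (tail 6 mm below the rim) with no force. Going down the rest gently.

```bash
python3 -m crank '[{"gripper":10,"travel":[-2.3,0,1.9],"twist":[0,0,0]},{"gripper":10,"travel":[-2.3,0,1.9],"twist":[0,0,0]},{"gripper":10,"travel":[0,0,0],"twist":[0,0,0]},{"gripper":10,"travel":[0,0,0],"twist":[0,0,0]}]'|grep -E "pos|wrist"
for i in 1 2; do python3 -m crank '[{"gripper":10,"travel":[-1.1,0,1],"twist":[0,0,0]},{"gripper":10,"travel":[0,0,0],"twist":[0,0,0]},{"gripper":10,"travel":[0,0,0],"twist":[0,0,0]}]'|grep -E "pos|wrist"; done
```

```text
ee_pos: [0.5054, 0.1781, 0.0507]
wrist_force: [0.4, -0.4, -1.8]
ee_pos: [0.5054, 0.1781, 0.0493]
wrist_force: [0.6, -0.7, -1.1]
ee_pos: [0.5055, 0.1783, 0.0481]
wrist_force: [-0.2, -0.7, 4.6]
```

Floor contact at the expected height. Releasing and retreating along the tool axis.

```bash
python3 -m crank '[{"gripper":22,"travel":[0,0,0],"twist":[0,0,0]},{"gripper":26,"travel":[0,0,0],"twist":[0,0,0]},{"gripper":32,"travel":[0,0,0],"twist":[0,0,0]},{"gripper":60,"travel":[0,0,0],"twist":[0,0,0]},{"gripper":60,"travel":[0,0,0],"twist":[0,0,0]},{"gripper":60,"travel":[0,0,0],"twist":[0,0,0]},{"gripper":60,"travel":[0,0,-10],"twist":[0,0,0]},{"gripper":60,"travel":[0,0,-20],"twist":[0,0,0]},{"gripper":60,"travel":[0,0,-30],"twist":[0,0,0]},{"gripper":60,"travel":[0,0,-30],"twist":[0,0,0]},{"gripper":60,"travel":[0,0,0],"twist":[0,0,0]},{"gripper":60,"travel":[0,0,0],"twist":[0,0,0]}]' 20
python3 - <<'E'
from d2 import *
for n in('side','scene'):
    snap(n,n+'12.png'); g=cv2.imread(f'pics/{n}12.png',0)
    a=proj(n,[.5095,.1688,.008]);b=proj(n,[.5095,.1688,.113]);print(n,a.round(1),b.round(1))
    c=int(b[0])
    for q in range(int(b[1])-8,int(a[1])+6,3): print(q,c-14,' '.join('%3d'%v for v in g[q,c-14:c+17]))
E
```

```text
time: 24.58
ee_pos: [0.5296, 0.1137, 0.1052]
tcp_rot: [-179.9, -50.0, 110.6]
wrist_force: [0.5, 0.1, 0.6]
opening: 0.0598
grasp_force: 0.0
side [227.  168.5] [225.6 135. ]
126 211 106 123 108 109 112 115 117 120 117 108 107 105 102 101  98  94  91  89  88  88  90  91  91  91  94 114 145 170 206 210 192
129 211 105  97  85  84  84  85  86  86  87  85  84  82  82  80  79  78  78  77  79  86 109 141 167 169 175 174 167 160 123  94  82
132 211 121 114 112 112  87  78  77  77  75  75  74  73  72  72  72  72  72  77  87  92  84  86 103 109  98 103 108 121 123 124 133
135 211 130 130 130 131 135 130  85  76  75  74  73  71  70  69  68  69  68  74  99 133 155 143 123 119 127 127 123 113 104  93  89
138 211 143 136 131 130 130 132 123  85  77  73  66  61  62  65  65  66  70  83  99  95  94  95  85  75  70  71  66  68  66  68  71
141 211 144 134 141 132 130 128 126 115  87  72  63  59  61  67  77  79  73  67  67  65  63  62  61  64  73  70  62  59  60  60  61
144 211 160 147 147 141 124 106  88  75  70  69  66  59  58  62  66  74  74  64  59  54  56  56  56  58  57  57  62  68  68  66  67
147 
[... 2497 characters left out ...]
  90  87  79  79  80  82  85  89  91  89
185 156  56  58  60  61  62  60  60  61  62  61  61  58  57  61  81  97  99 100 103 108 111 109 103 107 122 127 112  81  57  54  64
188 156  66  66  66  65  65  66  66  63  58  50  40  36  55  96 121 112  96  99 105 108 108 107 102  92  94 116 134 125  86  49  40
191 156  67  67  67  66  66  66  65  55  40  32  29  35  63 102 127 127 110  97  91  90  93  96 101 110 128 138 134 113  84  54  41
194 156  64  63  64  65  66  64  57  42  33  31  30  35  45  71 102 121 132 140 143 145 145 146 144 142 137 129 115  92  65  45  41
197 156  66  66  67  66  65  64  58  47  36  36  39  41  41  42  51  66  83  96 105 108 111 110 106  98  85  69  52  43  40  41  41
```

The torch stands in the well with its barrel centred in the collar (side columns 222.5–230.5 within 220–234). The gripper is clear, so I'm handing in.

```bash
python3 -m crank '[{"gripper":60,"travel":[0,0,-20],"twist":[0,0,0]},{"gripper":60,"travel":[0,0,0],"twist":[0,0,0]},{"gripper":60,"travel":[0,0,0],"twist":[0,0,0]},{"gripper":60,"travel":[0,0,0],"twist":[0,0,0]}]'; python3 -c "
from workcell import bot
print(bot.job_done())"
```

```text
time: 25.18
ee_pos: [0.5347, 0.0999, 0.118]
tcp_rot: [-179.9, -50.0, 110.6]
wrist_force: [0.3, 0.5, 0.2]
opening: 0.0599
grasp_force: 0.0
the job is handed in; nothing more can be done
None
```

The farthest torch was laid in the rest and let go, regripped, carried upright and left standing lens up in the dock's well; I handed the job in at about 25 s, and no verdict came back.

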